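# Right the toppled beaker and nest the aluminium set

### The job

The beaker, the smallest of the three aluminium vessels, has toppled over: stand it upright on the blue board and let go of it. Then nest the set in size order, setting the pot down inside the bowl first, and only then picking the beaker up again and setting it down inside the pot; set things down rather than dropping them, and leave the bowl standing on the board. Do not disturb the dispenser, egg cup, scoop or rolling pin.

Things in the scene. Friction and masses are not known exactly. Their poses are not given: they have to be found in the camera images.
- board: sky-blue painted wooden board, 520 (x) by 980 (y) by 18 mm thick, fixed flat on the table; origin at the centre of its underside, so its top is 18 mm above the origin; everything else stands or lies on it
- bowl: largest vessel: shallow aluminium bowl, 130 mm outer diameter at the rim, narrowing to 92 mm outside at the bottom, 40 mm high, walls 4 mm, bottom 5 mm thick (flat inner floor about 84 mm across); loose, 0.25 kg; origin at the centre of its underside, z up out of the mouth; it stands upright
- pot: middle vessel: straight-sided aluminium pot, 68 mm outer and 62 mm inner diameter, 52 mm high, bottom 5 mm thick; loose, about 0.12 kg; origin at the centre of its underside, z up out of the mouth; it stands upright. Nested in the bowl its rim is 17 mm above the bowl's rim
- beaker: smallest vessel: straight aluminium beaker, 50 mm outer, 44 mm inner diameter, 75 mm long, closed end 5 mm thick and black, loose, 0.08 kg; origin on its axis at mid-length (37.5 mm from either end), its x axis points along it out of the mouth. It starts lying on the board, mouth to the robot's left (+y) within 45 degrees; it rolls if nudged. Nested, its rim is 28 mm above the pot's rim
- dispenser: bystander: yellow plastic push dispenser, 72 mm diameter, 160 mm high, loose; origin at the centre of its underside
- egg_cup: bystander: white ceramic egg cup, 50 mm diameter, 62 mm high, loose; origin at the centre of its underside
- scoop: bystander: grey plastic scoop lying flat, 170 mm long, 56 mm wide, 36 mm high, loose; origin at its underside about 92 mm from the handle's end, x axis from the handle to the mouth
- rolling_pin: bystander: short wooden rolling pin lying diagonally, 230 mm long along its x axis, 42 mm thick, loose; origin under its middle, on the board
Things that resemble listed ones, but are neither listed nor needed, are in the scene too. What is shaped like the pot but green, orange or purple is not meant.

How it is judged (in metres and radians):
On the way, in this order (a step that is already met when the one before it is completed fails the run):
1. the beaker stands upright on the board, let go and at rest (angle between beaker's own x axis and vertical below 0.1 rad and z of beaker in the frame of board between 0.052 and 0.058 m and contact force between the fingers and beaker below 0.1 N and linear speed of beaker below 0.03 m/s), for 0.2 s.
2. the pot stands in the bowl, let go, while the beaker is still out of it (horizontal distance between pot and bowl below 0.015 m and z of pot in the frame of bowl between 0.002 and 0.009 m and angle between pot's own z axis and vertical below 0.1 rad and contact force between the fingers and pot below 0.1 N and horizontal distance between beaker and pot above 0.05 m), for 0.2 s.
At the end, for the whole second after the job is handed in: Bowl upright on the board (height within 4 mm, tilt under 0.08 rad); pot upright on the bowl's floor (centres within 15 mm, height 4 mm, tilt 0.1 rad); beaker upright, mouth up, on the pot's floor (centres within 12 mm, height 3.5 mm, tilt 0.1 rad); all at rest (horizontal distance between pot and bowl below 0.015 m and z of pot in the frame of bowl between 0.002 and 0.009 m and angle between pot's own z axis and vertical below 0.1 rad and horizontal distance between beaker and pot below 0.012 m and z of beaker in the frame of pot between 0.0395 and 0.0465 m and angle between beaker's own x axis and vertical below 0.1 rad and angle between bowl's own z axis and vertical below 0.08 rad and z of bowl in the frame of board between 0.014 and 0.022 m and linear speed of each of bowl, pot, beaker below 0.02 m/s); the robot touches nothing.
It fails at once if a bystander is moved by more than 30 mm or tipped over (distance of any of dispenser, egg_cup, scoop, rolling_pin from where it was at the start of the episode above 0.03 m or angle between any of dispenser, egg_cup's own z axis and vertical above 0.5 rad).
It fails at once if a vessel is dropped (moves faster than 0.8 m/s out of the fingers' grip, a fall of about 3 cm) ((linear speed of pot above 0.8 m/s and contact force between the fingers and pot below 0.05 N) or (linear speed of beaker above 0.8 m/s and contact force between the fingers and beaker below 0.05 N) or (linear speed of bowl above 0.8 m/s and contact force between the fingers and bowl below 0.05 N)).
It also fails if it takes over 69 s, if anything falls off the work surface, if the arm or the gripper's body presses on something with over 40 N, if the wrist force passes 120 N, or if a joint passes its speed limit or range.

### The arm

A 6-joint arm with a two-finger parallel gripper is mounted at the origin on the work surface. World frame = base frame: x ahead of the robot, y to its left, z up, the work surface at z = 0. Lengths are in mm, angles in rad, forces in N, time in s.
With the tool pointing down it reaches from about 275 to 1000 mm from the base axis. Payload 8.4 kg.
Tool frame: the origin (TCP) lies midway between the tips of the shut fingers; the grasp point (between the pads) lies 19 mm behind it; z points along the fingers, y is the line along which they close (so a half turn about z gives the same grasp; the last joint's range is limited). The gripper opens to 85 mm and grips with 20 to 120 N. Pads are 22 mm wide; open, the fingers measure 114 mm over their backs; the gripper's body (76 mm by 85 mm) begins 54 mm behind the grasp point. The pads swing forward as they close: fully open they stand 13 mm farther back than shut.
Start: joints at [-1.267, 0.353, 1.633, -0, 1.155, -0.002], TCP at [188.159, -596.007, 231.281] pointing down, gripper open.
Joint ranges: [-2.63, 2.63], [-0.92, 2.1], [0.06, 2.66], [-1.3, 4.44], [0, 2.69], [-3.02, 3.02]. Speed limits (rad/s): [2.22, 2.22, 2.79, 3.14, 3.14, 3.14].

### API

Orientations are given as [roll, pitch, yaw] about the fixed x, y, z axes, in that order (R = Rz(yaw) Ry(pitch) Rx(roll)).
In Python, from rig import r, imaging gives the robot as it stands. The module is installed in compiled form; this text tells all that it offers.
- The arm moves only by the tool arm_command, never from a script. Its argument "deltas" is a list of rows, each an object of numbers: "hand": the finger opening in mm, from 0 to 85.4; "tx", "ty", "tz": the shift along the tool's x, y, z in mm; "wx", "wy", "wz": the turn, a rotation vector about the tool's x, y, z in rad. A call has 1 to 8 rows; each row shifts and turns the commanded pose from where the row before left it, along the tool's axes as they then stand; what a row does not reach is not made up. A row lasts 1/8 s, in which the tool goes at most 62.5 mm and 10.7 degrees, less where a joint would pass 70% of its speed; a pose out of reach is approached as far as the arm can. A call with a gripper value outside its range is refused whole. The fingers move at their own pace and stop on an object; "squeeze" is the grip in N (left out, the last holds). Time passes only in rows, so rows that do not move let the fingers close. It gives the time, the measured TCP pose, the force, the opening and the grip force at its end, in the units of the state.
- r.sense(): the state, without advancing time (a new reading comes with each control period).
- imaging.grab_frame(name): name is "scene" or "top" or "wrist"; returns a dict with "image" (400x640x3 uint8, red, green, blue), "mtx" (3x3 intrinsics, pixels), "world_to_cam" (4x4, takes a point from world to camera coordinates). Camera axes: x right, y up, looking along -z (the intrinsics and any distortion apply to the point x, -y, -z); pixel columns grow to the right and rows downward; lengths in mm; the calibration is good to about 2 mm. A picture is of the moment at which its call begins. There is no depth.
- r.sign_off(): hands the job in; it is judged then, once.
The state is a dict: "clock": time; "qpos": joint angles; "qvel": joint speeds; "joint_efforts": joint torques, N m; "eef_pos": TCP position; "tcp_rot": TCP orientation; "contact_force": force on the tool from outside, world axes, zero at the start; "wrist_torque": the same for the moment, N m; "opening": opening from 0.0 (shut) to 1.0 (fully open); "grasp_force": force on a finger pad.
Only numpy, scipy, OpenCV 4.12 (cv2) and the standard library are available. Lean on these libraries where they do the work, as an engineer would, in place of code of your own. Each camera call takes 0.05 s, during which the arm holds its last target. There are 200 camera calls.

## Working session

There is one attempt and no reset: what is moved stays moved. The work goes in short steps, Python scripts to look and compute and a tool call to move; the robot and the scene stay as the last step left them, time stands still between calls to the robot, and variables do not carry over. Pictures are saved under pics/ and viewed, at most 10 in all, crops included, and the job is handed in when it is done.

Besides the shell and the picture viewer there is one more tool, called after "Call:" as name(argument=value, ...), one argument or row to a line, values as JSON. arm_command: Moves the arm, as the interface text tells. Its arguments: {"type":"object","properties":{"deltas":{"type":"array"},"squeeze":{"type":"number"}},"required":["deltas"]}

```bash
mkdir -p pics
cat > h.py <<'E'
import numpy as np, cv2
from rig import r, imaging
def grab(n,save=None):
    f=imaging.grab_frame(n)
    if save: cv2.imwrite(f'pics/{save}.png',f['image'][:,:,::-1])
    return f
def ray(f,u,v):
    K=f['mtx'];T=f['world_to_cam'];R=T[:3,:3];c=-R.T@T[:3,3]
    p=np.linalg.solve(K,[u,v,1.]);d=R.T@np.array([p[0],-p[1],-p[2]]);return c,d
def onz(f,u,v,z):
    c,d=ray(f,u,v);return c+d*(z-c[2])/d[2]
def proj(f,P):
    P=np.asarray(P,float);q=f['world_to_cam'][:3,:3]@P+f['world_to_cam'][:3,3]
    p=f['mtx']@np.array([q[0],-q[1],-q[2]]);return p[:2]/p[2]
E
python3 - <<'E'
from h import *
print(r.sense())
for n in('top','scene'):
    f=grab(n,n+'0');c,d=ray(f,320,200);print(n,f['mtx'].tolist(),c.round(),d.round(2))
E
```

```text
{'clock': 0.0, 'qpos': array([-1.26740151e+00,  3.53678608e-01,  1.63415632e+00,  2.37009702e-05,
        1.15520089e+00, -2.40861290e-03]), 'qvel': array([-0.00058937, -0.00087241,  0.00042467,  0.00130929,  0.00029825,
       -0.00050985]), 'joint_efforts': array([-2.97271094e-03, -6.05253696e+01, -3.42071807e+01, -4.68848193e-04,
        9.21571744e-03, -1.88831154e-05]), 'eef_pos': array([ 188.01721215, -595.53356216,  230.53317175]), 'tcp_rot': array([-3.14014955e+00, -2.51455624e-05,  3.05793825e-01]), 'contact_force': array([-0.13301261, -0.59184628, -0.34456363]), 'wrist_torque': array([-0.0228694 , -0.04849097, -0.01498778]), 'grasp_force': 0.0, 'opening': 0.9974457654145572}
top [[378.87825986065957, 0.0, 317.1026626293585], [0.0, 378.87825986065957, 198.33915017851254], [0.0, 0.0, 1.0]] [366. -86. 945.] [ 0.08 -0.01 -1.  ]
scene [[420.6361648931011, 0.0, 313.53693890510186], [0.0, 420.6361648931011, 196.48356309209123], [0.0, 0.0, 1.0]] [ 762. -622. 1066.] [-0.26  0.45 -0.85]
```

View pics/top0.png

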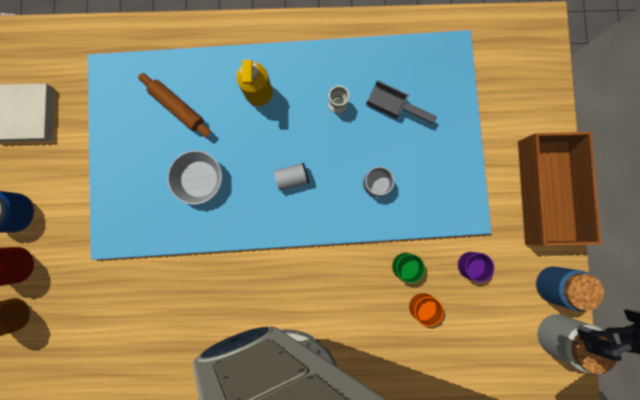

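View pics/scene0.png

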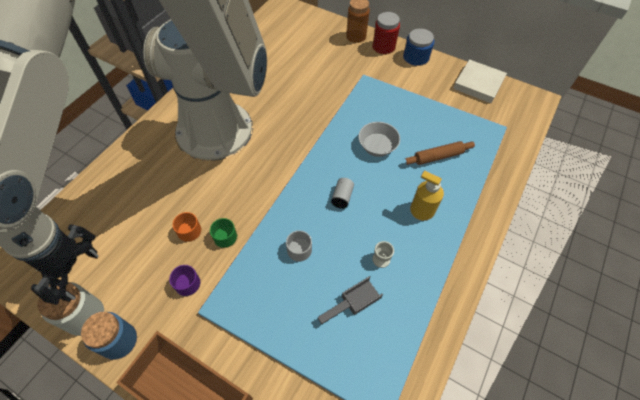

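The top view shows the bowl at (195,178), the beaker at (291,177) with its black end to the right (mouth +y), and the egg cup at (339,98). Pot candidates are the grey one at (380,182), green at (408,267), orange at (427,310) and purple at (476,266). Only the grey one is bare aluminium, so that is the pot. Next I measure, and confirm it in an enlarged crop.

```bash
cat >> h.py <<'E'
def fg(f,box):
    x0,y0,x1,y1=box;im=cv2.GaussianBlur(f['image'],(3,3),0)[y0:y1,x0:x1]
    hsv=cv2.cvtColor(im,cv2.COLOR_RGB2HSV);m=(hsv[...,1]<90).astype(np.uint8)
    cs,_=cv2.findContours(m,cv2.RETR_EXTERNAL,cv2.CHAIN_APPROX_NONE,offset=(x0,y0))
    return max(cs,key=cv2.contourArea)
E
python3 - <<'E'
from h import *
f=grab('top')
for n,b,z in(('bowl',(155,140,240,215),58),('pot',(355,160,405,205),70),('beaker',(265,155,325,198),43)):
    c=fg(f,b);P=np.array([onz(f,u,v,z)[:2] for u,v in c[:,0].astype(float)],np.float32)
    (x,y),rad=cv2.minEnclosingCircle(P)
    print(n,cv2.boundingRect(c),'circ',np.round([x,y,rad]),'rect',cv2.minAreaRect(P))
im=f['image'][:,:,::-1]
a=cv2.resize(im[150:210,250:410],None,fx=5,fy=5,interpolation=cv2.INTER_CUBIC);cv2.imwrite('pics/c1.png',a)
E
```

```text
bowl (167, 150, 56, 55) circ [499. 204.  66.] rect ((500.0384216308594, 203.9644775390625), (129.45401000976562, 127.56668090820312), 44.403892517089844)
pot (363, 166, 32, 31) circ [ 477. -229.   37.] rect ((475.8461608886719, -229.28561401367188), (67.23027038574219, 73.106689453125), 43.33384704589844)
beaker (274, 164, 34, 26) circ [497. -22.  42.] rect ((496.9930725097656, -22.19300079345703), (50.8237190246582, 76.64219665527344), 13.98576831817627)
```

View pics/c1.png

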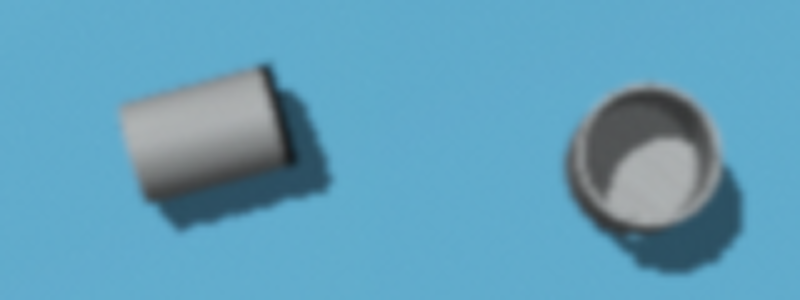

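The crop shows the beaker lying with its black end at crop (282,115) and its mouth at (135,152), so the axis is about 14° off +y. The pot is the bare grey vessel, with its rim centred at crop (648,155). I go above the beaker.

```bash
cat >> h.py <<'E'
from scipy.spatial.transform import Rotation as Ro, Slerp
def Rt(yaw,w=0): # tool down, x axis at yaw, then turned w about tool y (deg)
    return Ro.from_euler('xyz',[np.pi,0,np.radians(yaw)])*Ro.from_rotvec([0,np.radians(w),0])
def plan(p1,R1,n,p0=None,R0=None):
    s=r.sense()
    if p0 is None: p0=s['eef_pos']
    if R0 is None: R0=Ro.from_euler('xyz',s['tcp_rot'])
    dR=(R0.inv()*R1).as_rotvec();st=(np.array(p1)-p0)/n
    print('step mm',np.linalg.norm(st).round(1),'deg',np.degrees(np.linalg.norm(dR)/n).round(1))
    w=(dR/n).round(3);R=R0;p=np.array(p0,float)
    for i in range(n):
        t=R.inv().apply(p0+st*(i+1)-p).round(0 if i<n-1 else 1)
        p=p+R.apply(t);R=R*Ro.from_rotvec(w)
        print({k:float(v) for k,v in zip(('tx','ty','tz','wx','wy','wz'),[*t,*w]) if v})
E
python3 - <<'E'
from h import *
f=grab('top');print(onz(f,379.6,181,70).round())
plan([490,-60,231],Rt(104),16)
E
```

```text
[ 477. -231.   70.]
step mm 38.4 deg 5.4
{'tx': 28.0, 'ty': -26.0, 'wz': -0.094}
{'tx': 31.0, 'ty': -24.0, 'wz': -0.094}
{'tx': 32.0, 'ty': -20.0, 'wz': -0.094}
{'tx': 34.0, 'ty': -18.0, 'wz': -0.094}
{'tx': 36.0, 'ty': -14.0, 'wz': -0.094}
{'tx': 37.0, 'ty': -11.0, 'wz': -0.094}
{'tx': 38.0, 'ty': -7.0, 'wz': -0.094}
{'tx': 38.0, 'ty': -3.0, 'wz': -0.094}
{'tx': 38.0, 'wz': -0.094}
{'tx': 39.0, 'ty': 3.0, 'wz': -0.094}
{'tx': 37.0, 'ty': 7.0, 'wz': -0.094}
{'tx': 37.0, 'ty': 11.0, 'wz': -0.094}
{'tx': 36.0, 'ty': 14.0, 'wz': -0.094}
{'tx': 34.0, 'ty': 18.0, 'wz': -0.094}
{'tx': 33.0, 'ty': 20.0, 'wz': -0.094}
{'tx': 30.1, 'ty': 23.8, 'tz': 0.2, 'wz': -0.094}
```

Call:
arm_command(
  deltas=[
    {"hand":85,"tx":28,"ty":-26,"wz":-0.094},
    {"hand":85,"tx":31,"ty":-24,"wz":-0.094},
    {"hand":85,"tx":32,"ty":-20,"wz":-0.094},
    {"hand":85,"tx":34,"ty":-18,"wz":-0.094},
    {"hand":85,"tx":36,"ty":-14,"wz":-0.094},
    {"hand":85,"tx":37,"ty":-11,"wz":-0.094},
    {"hand":85,"tx":38,"ty":-7,"wz":-0.094},
    {"hand":85,"tx":38,"ty":-3,"wz":-0.094},
  ],
  squeeze=30,
)

```text
schema error: expected keys hand, tx, ty, tz, wx, wy, wz
```

Call:
arm_command(
  deltas=[
    {"tx":38,"wz":-0.094},
    {"tx":39,"ty":3,"wz":-0.094},
    {"tx":37,"ty":7,"wz":-0.094},
    {"tx":37,"ty":11,"wz":-0.094},
    {"tx":36,"ty":14,"wz":-0.094},
    {"tx":34,"ty":18,"wz":-0.094},
    {"tx":33,"ty":20,"wz":-0.094},
    {"tx":30,"ty":24,"wz":-0.094},
  ],
)

```text
schema error: expected keys hand, tx, ty, tz, wx, wy, wz
```

Run:
```python
from h import *
f=grab('wrist','w1');c,d=ray(f,320,200);print(c.round(),d.round(2));s=r.sense();print(s['clock'],s['eef_pos'],s['tcp_rot'],s['qpos'])
print(proj(f,[497,-22,43]),proj(f,[477,-231,70]))
```

```text
[ 255. -575.  374.] [-0.27 -0.09 -0.96]
0.25 [ 188.08586046 -595.78562471  230.91423231] [-3.14088816e+00 -5.61043873e-07  3.05809659e-01] [-1.26740467e+00  3.53343200e-01  1.63375546e+00 -1.24873001e-06
  1.15519849e+00 -2.41749546e-03]
[-426.48902477 -574.60957359] [-116.92054023 -443.75179029]
```

View pics/w1.png

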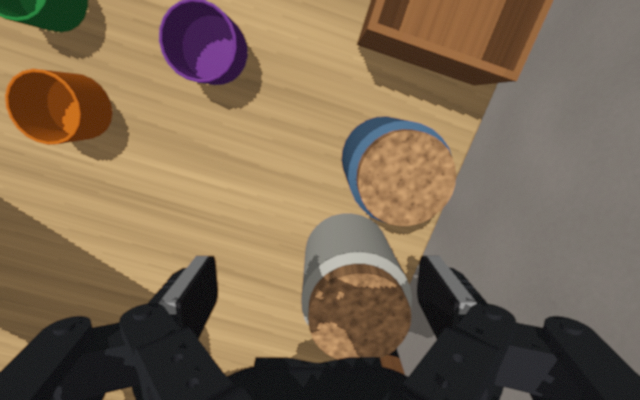

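Nothing moved, because every row needs all of the keys. The picture is the wrist view at the start: corks, coloured cups, and the fingers at the bottom. I repeat with complete rows.

Call:
arm_command(
  deltas=[
    {"hand":85,"tx":28,"ty":-26,"tz":0,"wx":0,"wy":0,"wz":-0.094},
    {"hand":85,"tx":31,"ty":-24,"tz":0,"wx":0,"wy":0,"wz":-0.094},
    {"hand":85,"tx":32,"ty":-20,"tz":0,"wx":0,"wy":0,"wz":-0.094},
    {"hand":85,"tx":34,"ty":-18,"tz":0,"wx":0,"wy":0,"wz":-0.094},
    {"hand":85,"tx":36,"ty":-14,"tz":0,"wx":0,"wy":0,"wz":-0.094},
    {"hand":85,"tx":37,"ty":-11,"tz":0,"wx":0,"wy":0,"wz":-0.094},
    {"hand":85,"tx":38,"ty":-7,"tz":0,"wx":0,"wy":0,"wz":-0.094},
    {"hand":85,"tx":38,"ty":-3,"tz":0,"wx":0,"wy":0,"wz":-0.094},
  ],
  squeeze=30,
)

```text
clock: 1.25
eef_pos: [339.9, -327.1, 231.4]
tcp_rot: [3.141, -0.0, 1.061]
contact_force: [0.6, 0.0, -0.2]
opening: 0.994
grasp_force: 0.0
```

Call:
arm_command(
  deltas=[
    {"hand":85,"tx":38,"ty":0,"tz":0,"wx":0,"wy":0,"wz":-0.094},
    {"hand":85,"tx":39,"ty":3,"tz":0,"wx":0,"wy":0,"wz":-0.094},
    {"hand":85,"tx":37,"ty":7,"tz":0,"wx":0,"wy":0,"wz":-0.094},
    {"hand":85,"tx":37,"ty":11,"tz":0,"wx":0,"wy":0,"wz":-0.094},
    {"hand":85,"tx":36,"ty":14,"tz":0,"wx":0,"wy":0,"wz":-0.094},
    {"hand":85,"tx":34,"ty":18,"tz":0,"wx":0,"wy":0,"wz":-0.094},
    {"hand":85,"tx":33,"ty":20,"tz":0,"wx":0,"wy":0,"wz":-0.094},
    {"hand":85,"tx":30,"ty":24,"tz":0,"wx":0,"wy":0,"wz":-0.094},
  ],
)

```text
clock: 2.25
eef_pos: [490.8, -59.1, 231.4]
tcp_rot: [3.141, 0.0, 1.813]
contact_force: [0.4, -0.0, -0.1]
opening: 0.998
grasp_force: 0.0
```

Run:
```python
from h import *
f=grab('wrist','w2');s=r.sense();print(s['clock'],s['eef_pos'],s['tcp_rot'],s['qpos'])
print(proj(f,[497,-22,43]))
c=fg(f,(0,0,640,240));print(cv2.boundingRect(c))
for z in(43,30):
  P=np.array([onz(f,u,v,z)[:2] for u,v in c[:,0].astype(float)],np.float32);print(z,cv2.minAreaRect(P))
```

```text
2.3 [492.93225639 -56.21295109 231.52470948] [ 3.13913815e+00 -1.32482165e-03  1.81771445e+00] [-0.11803076  0.15015829  1.90389223  0.0023892   1.08572329 -0.36605935]
[333.41485848 140.10957067]
(305, 100, 57, 86)
43 ((497.28167724609375, -25.786846160888672), (52.824913024902344, 82.0996322631836), 14.061660766601562)
30 ((498.2241516113281, -27.171634674072266), (54.8982048034668, 85.32191467285156), 14.061664581298828)
```

View pics/w2.png

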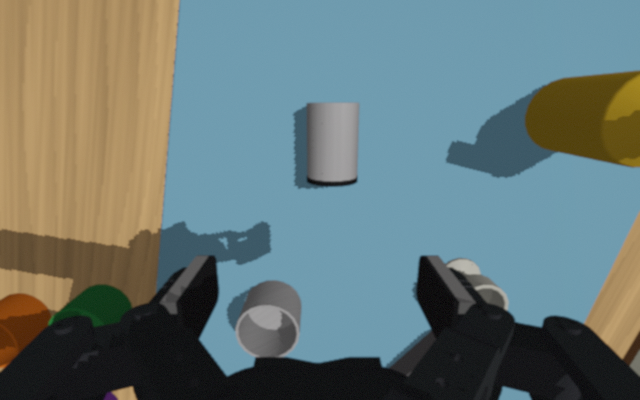

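The wrist view shows the beaker upright in the image at (332,143), mouth at the top, black end at row 183. This agrees with the top view. Next is a leaned pre-grasp, with the tool leaning 30° toward the mouth.

Run:
```python
from h import *
R=Rt(104,-30);z=R.as_matrix()[:,2];a=np.array([-.243,.97,0]);print(z)
gp=np.array([497,-23,44])+10*a
p=gp+22*z;print(p);plan(p-90*z,R,6)
```

```text
[ 0.12096095 -0.48514786 -0.8660254 ]
[497.23114085 -23.97325299  24.94744112]
step mm 24.9 deg 5.0
{'tx': 13.0, 'ty': 2.0, 'tz': 21.0, 'wx': 0.001, 'wy': -0.087}
{'tx': 14.0, 'ty': 2.0, 'tz': 21.0, 'wx': 0.001, 'wy': -0.087}
{'tx': 16.0, 'ty': 2.0, 'tz': 19.0, 'wx': 0.001, 'wy': -0.087}
{'tx': 17.0, 'ty': 2.0, 'tz': 17.0, 'wx': 0.001, 'wy': -0.087}
{'tx': 20.0, 'ty': 2.0, 'tz': 16.0, 'wx': 0.001, 'wy': -0.087}
{'tx': 20.0, 'ty': 2.1, 'tz': 14.4, 'wx': 0.001, 'wy': -0.087}
```

Call:
arm_command(
  deltas=[
    {"hand":85,"tx":13,"ty":2,"tz":21,"wx":0,"wy":-0.087,"wz":0},
    {"hand":85,"tx":14,"ty":2,"tz":21,"wx":0,"wy":-0.087,"wz":0},
    {"hand":85,"tx":16,"ty":2,"tz":19,"wx":0,"wy":-0.087,"wz":0},
    {"hand":85,"tx":17,"ty":2,"tz":17,"wx":0,"wy":-0.087,"wz":0},
    {"hand":85,"tx":20,"ty":2,"tz":16,"wx":0,"wy":-0.087,"wz":0},
    {"hand":85,"tx":20,"ty":2,"tz":14.4,"wx":0,"wy":-0.087,"wz":0},
    {"hand":85,"tx":0,"ty":0,"tz":0,"wx":0,"wy":0,"wz":0},
  ],
)

```text
clock: 3.18
eef_pos: [483.0, 16.5, 100.7]
tcp_rot: [-3.137, 0.522, 1.815]
contact_force: [-0.4, -0.3, 0.5]
opening: 0.991
grasp_force: 0.0
```

Run:
```python
from h import *
R=Rt(104,-30);s=r.sense();print(s['clock'],s['eef_pos'],s['qpos'].round(2))
plan([497.2,-24,25],R,5)
```

```text
3.175 [482.99315271  16.50554521 100.74490275] [ 0.39  0.39  2.08 -0.69  0.89  0.64]
step mm 17.4 deg 0.1
{'ty': 1.0, 'tz': 17.0, 'wx': -0.001}
{'ty': 1.0, 'tz': 18.0, 'wx': -0.001}
{'ty': 1.0, 'tz': 17.0, 'wx': -0.001}
{'tx': 1.0, 'tz': 18.0, 'wx': -0.001}
{'tx': -0.2, 'ty': 1.2, 'tz': 17.0, 'wx': -0.001}
```

Call:
arm_command(
  deltas=[
    {"hand":85,"tx":0,"ty":1,"tz":17,"wx":0,"wy":0,"wz":0},
    {"hand":85,"tx":0,"ty":1,"tz":18,"wx":0,"wy":0,"wz":0},
    {"hand":85,"tx":0,"ty":1,"tz":17,"wx":0,"wy":0,"wz":0},
    {"hand":85,"tx":0,"ty":0,"tz":18,"wx":0,"wy":0,"wz":0},
    {"hand":85,"tx":0,"ty":1,"tz":16,"wx":0,"wy":0,"wz":0},
    {"hand":85,"tx":0,"ty":0,"tz":0,"wx":0,"wy":0,"wz":0},
    {"hand":60,"tx":0,"ty":0,"tz":0,"wx":0,"wy":0,"wz":0},
    {"hand":45,"tx":0,"ty":0,"tz":0,"wx":0,"wy":0,"wz":0},
  ],
  squeeze=30,
)

```text
clock: 4.18
eef_pos: [498.6, -24.9, 28.4]
tcp_rot: [3.141, 0.522, 1.81]
contact_force: [-0.1, 0.6, 0.8]
opening: 0.595
grasp_force: 0.8
```

Call:
arm_command(
  deltas=[
    {"hand":40,"tx":0,"ty":0,"tz":0,"wx":0,"wy":0,"wz":0},
    {"hand":40,"tx":0,"ty":0,"tz":0,"wx":0,"wy":0,"wz":0},
    {"hand":40,"tx":0,"ty":0,"tz":0,"wx":0,"wy":0,"wz":0},
  ],
)

```text
clock: 4.55
eef_pos: [498.5, -24.9, 28.5]
tcp_rot: [3.14, 0.522, 1.81]
contact_force: [-1.8, 3.6, 7.0]
opening: 0.588
grasp_force: 30.6
```

Run:
```python
from h import *
s=r.sense();p0=s['eef_pos'];R0=Ro.from_euler('xyz',s['tcp_rot'])
ct=R0.inv().apply(np.array([497,-23,43])-p0);print('centre in tool',ct)
p1=p0+[0,0,90];print('lift in tool',R0.inv().apply([0,0,90]))
R1=R0*Ro.from_rotvec([0,np.pi/2,0])
pt=np.array([490,-10,55.5+60])-R1.apply(ct);print(pt,R1.as_matrix().round(3))
plan(pt,R1,12,p1,R0)
```

```text
centre in tool [ -5.3009591   -1.04318688 -13.62665162]
lift in tool [-44.8824553    0.09221038 -78.00997823]
[487.58904014   4.29064728 113.30029239] [[-0.119  0.971 -0.205]
 [ 0.484  0.237  0.842]
 [ 0.867  0.001 -0.499]]
step mm 2.6 deg 7.5
{'tx': 2.0, 'tz': -1.0, 'wy': 0.131}
{'tx': 3.0, 'ty': -1.0, 'wy': 0.131}
{'tx': 3.0, 'tz': -1.0, 'wy': 0.131}
{'tx': 2.0, 'wy': 0.131}
{'tx': 3.0, 'ty': -1.0, 'tz': 1.0, 'wy': 0.131}
{'tx': 2.0, 'tz': 1.0, 'wy': 0.131}
{'tx': 3.0, 'tz': 1.0, 'wy': 0.131}
{'tx': 2.0, 'tz': 1.0, 'wy': 0.131}
{'tx': 2.0, 'ty': -1.0, 'tz': 2.0, 'wy': 0.131}
{'tx': 2.0, 'tz': 2.0, 'wy': 0.131}
{'tx': 1.0, 'tz': 2.0, 'wy': 0.131}
{'tx': 1.6, 'ty': -0.7, 'tz': 2.1, 'wy': 0.131}
```

Call:
arm_command(
  deltas=[
    {"hand":40,"tx":-5,"ty":0,"tz":-8.7,"wx":0,"wy":0,"wz":0},
    {"hand":40,"tx":-20,"ty":0,"tz":-34.7,"wx":0,"wy":0,"wz":0},
    {"hand":40,"tx":-20,"ty":0,"tz":-34.7,"wx":0,"wy":0,"wz":0},
    {"hand":40,"tx":2,"ty":0,"tz":-1,"wx":0,"wy":0.131,"wz":0},
    {"hand":40,"tx":3,"ty":-1,"tz":0,"wx":0,"wy":0.131,"wz":0},
    {"hand":40,"tx":3,"ty":0,"tz":-1,"wx":0,"wy":0.131,"wz":0},
    {"hand":40,"tx":2,"ty":0,"tz":0,"wx":0,"wy":0.131,"wz":0},
    {"hand":40,"tx":3,"ty":-1,"tz":1,"wx":0,"wy":0.131,"wz":0},
  ],
)

```text
clock: 5.55
eef_pos: [493.7, -12.7, 117.0]
tcp_rot: [3.139, -0.137, 1.811]
contact_force: [-0.8, -0.1, -1.0]
opening: 0.582
grasp_force: 31.6
```

Call:
arm_command(
  deltas=[
    {"hand":40,"tx":2,"ty":0,"tz":1,"wx":0,"wy":0.131,"wz":0},
    {"hand":40,"tx":3,"ty":0,"tz":1,"wx":0,"wy":0.131,"wz":0},
    {"hand":40,"tx":2,"ty":0,"tz":1,"wx":0,"wy":0.131,"wz":0},
    {"hand":40,"tx":2,"ty":-1,"tz":2,"wx":0,"wy":0.131,"wz":0},
    {"hand":40,"tx":2,"ty":0,"tz":2,"wx":0,"wy":0.131,"wz":0},
    {"hand":40,"tx":1,"ty":0,"tz":2,"wx":0,"wy":0.131,"wz":0},
    {"hand":40,"tx":1.6,"ty":-0.7,"tz":2,"wx":0,"wy":0.131,"wz":0},
    {"hand":40,"tx":0,"ty":0,"tz":0,"wx":0,"wy":0,"wz":0},
  ],
)

```text
clock: 6.55
eef_pos: [487.0, 3.3, 111.7]
tcp_rot: [-3.138, -1.051, 1.806]
contact_force: [-0.4, 0.2, -0.2]
opening: 0.589
grasp_force: 31.6
```

Run:
```python
from h import *
s=r.sense();R=Ro.from_euler('xyz',s['tcp_rot']);print(s['clock'],s['eef_pos'],s['qpos'].round(2),R.as_matrix().round(3))
f=grab('scene');a=f['image'][100:250,270:470,::-1];g=grab('top')['image'][110:260,230:430,::-1]
cv2.imwrite('pics/s2.png',cv2.resize(np.hstack([a,g]),None,fx=2,fy=2,interpolation=cv2.INTER_CUBIC))
```

```text
6.55 [486.99520825   3.27096201 111.66292105] [-0.48  0.74  1.77  0.72  1.51 -1.11] [[-0.116  0.972 -0.205]
 [ 0.483  0.236  0.843]
 [ 0.868 -0.002 -0.496]]
```

View pics/s2.png

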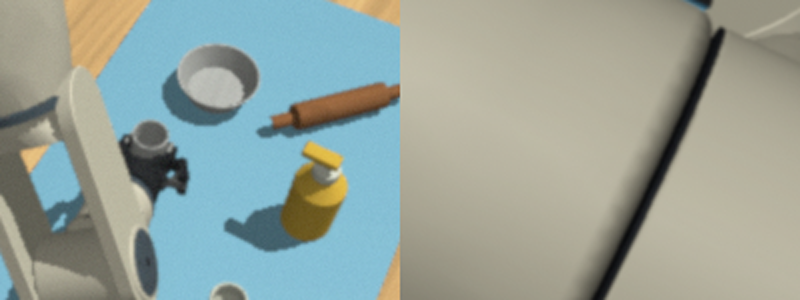

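In the left half, the scene view shows the beaker held upright with its mouth up at crop (150,135). The arm hides it from the top camera, so the right half is no use. I lower it.

Call:
arm_command(
  deltas=[
    {"hand":40,"tx":-17.4,"ty":0,"tz":9.9,"wx":0,"wy":0,"wz":0},
    {"hand":40,"tx":-17.4,"ty":0,"tz":9.9,"wx":0,"wy":0,"wz":0},
    {"hand":40,"tx":-8.7,"ty":0,"tz":5,"wx":0,"wy":0,"wz":0},
    {"hand":40,"tx":-4.3,"ty":0,"tz":2.5,"wx":0,"wy":0,"wz":0},
    {"hand":40,"tx":0,"ty":0,"tz":0,"wx":0,"wy":0,"wz":0},
    {"hand":40,"tx":-0.9,"ty":0,"tz":0.5,"wx":0,"wy":0,"wz":0},
    {"hand":40,"tx":0,"ty":0,"tz":0,"wx":0,"wy":0,"wz":0},
  ],
)

```text
clock: 7.52
eef_pos: [487.5, 3.6, 57.1]
tcp_rot: [3.141, -1.05, 1.81]
contact_force: [0.2, -0.0, -0.9]
opening: 0.582
grasp_force: 31.6
```

Call:
arm_command(
  deltas=[
    {"hand":40,"tx":-0.9,"ty":0,"tz":0.5,"wx":0,"wy":0,"wz":0},
    {"hand":40,"tx":0,"ty":0,"tz":0,"wx":0,"wy":0,"wz":0},
  ],
)

```text
clock: 7.78
eef_pos: [487.4, 3.6, 55.9]
tcp_rot: [3.141, -1.05, 1.81]
contact_force: [-0.6, -0.1, -1.0]
opening: 0.577
grasp_force: 31.6
```

Call:
arm_command(
  deltas=[
    {"hand":40,"tx":-0.9,"ty":0,"tz":0.5,"wx":0,"wy":0,"wz":0},
    {"hand":40,"tx":0,"ty":0,"tz":0,"wx":0,"wy":0,"wz":0},
  ],
)

```text
clock: 8.02
eef_pos: [487.4, 3.7, 55.2]
tcp_rot: [3.141, -1.051, 1.81]
contact_force: [0.5, -2.0, 2.9]
opening: 0.578
grasp_force: 31.8
```

Call:
arm_command(
  deltas=[
    {"hand":40,"tx":-0.6,"ty":0,"tz":0.3,"wx":0,"wy":0,"wz":0},
    {"hand":40,"tx":0,"ty":0,"tz":0,"wx":0,"wy":0,"wz":0},
    {"hand":53,"tx":0,"ty":0,"tz":0,"wx":0,"wy":0,"wz":0},
    {"hand":60,"tx":0,"ty":0,"tz":0,"wx":0,"wy":0,"wz":0},
    {"hand":80,"tx":0,"ty":0,"tz":0,"wx":0,"wy":0,"wz":0},
    {"hand":80,"tx":0,"ty":0,"tz":0,"wx":0,"wy":0,"wz":0},
  ],
)

```text
clock: 8.78
eef_pos: [487.3, 3.7, 54.1]
tcp_rot: [-3.141, -1.05, 1.81]
contact_force: [-0.6, 0.2, -0.3]
opening: 0.94
grasp_force: 0.0
```

Call:
arm_command(
  deltas=[
    {"hand":85,"tx":0,"ty":0,"tz":-15,"wx":0,"wy":0,"wz":0},
    {"hand":85,"tx":0,"ty":0,"tz":-40,"wx":0,"wy":0,"wz":0},
    {"hand":85,"tx":0,"ty":0,"tz":-45,"wx":0,"wy":0,"wz":0},
    {"hand":85,"tx":20,"ty":0,"tz":-45,"wx":0,"wy":0,"wz":0},
    {"hand":85,"tx":0,"ty":0,"tz":0,"wx":0,"wy":0,"wz":0},
  ],
)

```text
clock: 9.4
eef_pos: [516.8, -112.3, 146.3]
tcp_rot: [3.133, -1.045, 1.815]
contact_force: [-0.6, 0.0, -1.1]
opening: 0.994
grasp_force: 0.0
```

Run:
```python
from h import *
s=r.sense();print(s['clock'],s['eef_pos'],s['qpos'].round(2))
plan([477,-270,200],Rt(90),8)
```

```text
9.4 [ 516.75113819 -112.29668061  146.28469576] [-0.6   0.77  1.57  0.62  1.69 -1.07]
step mm 21.4 deg 7.7
{'tx': -3.0, 'ty': -9.0, 'tz': -19.0, 'wx': -0.015, 'wy': -0.13, 'wz': 0.027}
{'tx': -6.0, 'ty': -9.0, 'tz': -18.0, 'wx': -0.015, 'wy': -0.13, 'wz': 0.027}
{'tx': -9.0, 'ty': -9.0, 'tz': -18.0, 'wx': -0.015, 'wy': -0.13, 'wz': 0.027}
{'tx': -11.0, 'ty': -8.0, 'tz': -17.0, 'wx': -0.015, 'wy': -0.13, 'wz': 0.027}
{'tx': -13.0, 'ty': -8.0, 'tz': -15.0, 'wx': -0.015, 'wy': -0.13, 'wz': 0.027}
{'tx': -15.0, 'ty': -6.0, 'tz': -13.0, 'wx': -0.015, 'wy': -0.13, 'wz': 0.027}
{'tx': -17.0, 'ty': -7.0, 'tz': -12.0, 'wx': -0.015, 'wy': -0.13, 'wz': 0.027}
{'tx': -18.5, 'ty': -5.3, 'tz': -8.9, 'wx': -0.015, 'wy': -0.13, 'wz': 0.027}
```

Call:
arm_command(
  deltas=[
    {"hand":85,"tx":-3,"ty":-9,"tz":-19,"wx":-0.015,"wy":-0.13,"wz":0.027},
    {"hand":85,"tx":-6,"ty":-9,"tz":-18,"wx":-0.015,"wy":-0.13,"wz":0.027},
    {"hand":85,"tx":-9,"ty":-9,"tz":-18,"wx":-0.015,"wy":-0.13,"wz":0.027},
    {"hand":85,"tx":-11,"ty":-8,"tz":-17,"wx":-0.015,"wy":-0.13,"wz":0.027},
    {"hand":85,"tx":-13,"ty":-8,"tz":-15,"wx":-0.015,"wy":-0.13,"wz":0.027},
    {"hand":85,"tx":-15,"ty":-6,"tz":-13,"wx":-0.015,"wy":-0.13,"wz":0.027},
    {"hand":85,"tx":-17,"ty":-7,"tz":-12,"wx":-0.015,"wy":-0.13,"wz":0.027},
    {"hand":85,"tx":-18.5,"ty":-5.3,"tz":-9,"wx":-0.015,"wy":-0.13,"wz":0.027},
  ],
)

```text
clock: 10.4
eef_pos: [475.2, -267.5, 197.5]
tcp_rot: [-3.138, -0.0, 1.573]
contact_force: [-0.0, 0.5, -0.6]
opening: 0.999
grasp_force: 0.0
```

Call:
arm_command(
  deltas=[
    {"hand":85,"tx":0,"ty":0,"tz":0,"wx":0,"wy":0,"wz":0},
  ],
)

```text
clock: 10.52
eef_pos: [475.2, -266.1, 197.7]
tcp_rot: [-3.137, -0.004, 1.575]
contact_force: [-0.2, -0.4, -0.1]
opening: 0.992
grasp_force: 0.0
```

Run:
```python
from h import *
s=r.sense();print(s['clock'],s['eef_pos'],s['qpos'].round(2),s['tcp_rot'])
f=grab('wrist');t=grab('top')
u,v=proj(f,[477,-231,70]);print(u,v)
v2=np.vstack([f['image'],t['image']])[:,:,::-1]
cv2.imwrite('pics/w3.png',cv2.resize(v2,None,fx=.75,fy=.75,interpolation=cv2.INTER_AREA))
```

```text
10.525 [ 475.20423253 -266.05531995  197.68144055] [-0.51  0.27  1.84  0.    1.04 -0.52] [-3.13707858 -0.00438512  1.57534185]
321.1717740374001 148.3117425646375
```

View pics/w3.png

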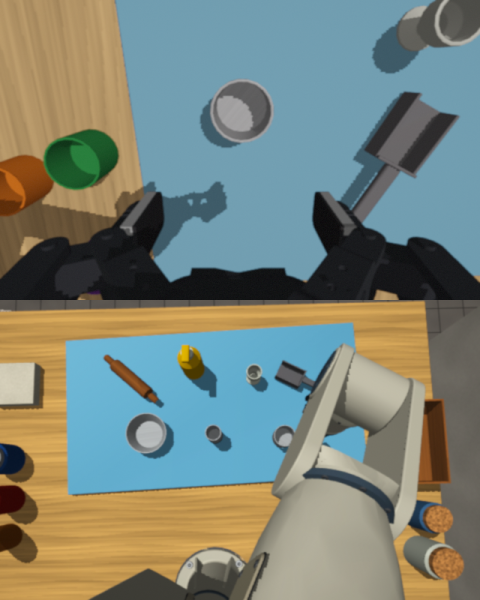

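The wrist view shows the pot rim at full-resolution pixel (322,147), with (321,148) predicted. The top view shows the beaker standing upright and free at (284,177). I lower over the pot.

Call:
arm_command(
  deltas=[
    {"hand":85,"tx":17,"ty":1,"tz":10,"wx":0,"wy":0,"wz":-0.002},
    {"hand":85,"tx":18,"ty":1,"tz":10,"wx":0.004,"wy":-0.004,"wz":0},
    {"hand":85,"tx":0,"ty":0,"tz":40,"wx":0,"wy":0,"wz":0},
    {"hand":85,"tx":0,"ty":0,"tz":40,"wx":0,"wy":0,"wz":0},
    {"hand":85,"tx":0,"ty":0,"tz":0,"wx":0,"wy":0,"wz":0},
  ],
)

```text
clock: 11.25
eef_pos: [474.2, -229.4, 94.1]
tcp_rot: [-3.126, -0.004, 1.576]
contact_force: [0.3, 0.5, 1.1]
opening: 0.996
grasp_force: 0.0
```

Run:
```python
from h import *
s=r.sense();print(s['clock'],s['eef_pos'],s['tcp_rot']);plan([477,-231,34],Rt(90),4)
t=grab('top')
for n,b,z in(('bowl',(155,140,240,215),58),('beaker',(265,155,305,200),93)):
    c=fg(t,b);P=np.array([onz(t,u,v,z)[:2] for u,v in c[:,0].astype(float)],np.float32)
    print(n,cv2.boundingRect(c),cv2.minEnclosingCircle(P),cv2.fitEllipse(P))
```

```text
11.25 [ 474.22171121 -229.43940337   94.12999495] [-3.12616865 -0.0040504   1.57649487]
step mm 15.1 deg 0.2
{'ty': 1.0, 'tz': 15.0, 'wx': -0.004, 'wy': -0.001, 'wz': 0.001}
{'tx': -1.0, 'ty': 1.0, 'tz': 15.0, 'wx': -0.004, 'wy': -0.001, 'wz': 0.001}
{'ty': 1.0, 'tz': 15.0, 'wx': -0.004, 'wy': -0.001, 'wz': 0.001}
{'tx': -0.7, 'ty': 0.3, 'tz': 15.1, 'wx': -0.004, 'wy': -0.001, 'wz': 0.001}
bowl (167, 150, 56, 55) ((499.49029541015625, 203.54132080078125), 65.8282241821289) ((499.3740234375, 203.6075439453125), (128.5608673095703, 129.60195922851562), 149.28854370117188)
beaker (273, 166, 24, 25) ((486.3314208984375, -11.815340995788574), 29.25388526916504) ((487.21014404296875, -12.566328048706055), (48.67223358154297, 57.974937438964844), 125.37382507324219)
```

Call:
arm_command(
  deltas=[
    {"hand":85,"tx":0,"ty":1,"tz":15,"wx":-0.004,"wy":-0.001,"wz":0.001},
    {"hand":85,"tx":-1,"ty":1,"tz":15,"wx":-0.004,"wy":-0.001,"wz":0.001},
    {"hand":85,"tx":0,"ty":1,"tz":15,"wx":-0.004,"wy":-0.001,"wz":0.001},
    {"hand":85,"tx":-0.7,"ty":0,"tz":15,"wx":-0.004,"wy":-0.001,"wz":0.001},
    {"hand":85,"tx":0,"ty":0,"tz":0,"wx":0,"wy":0,"wz":0},
    {"hand":70,"tx":0,"ty":0,"tz":0,"wx":0,"wy":0,"wz":0},
    {"hand":60,"tx":0,"ty":0,"tz":0,"wx":0,"wy":0,"wz":0},
    {"hand":60,"tx":0,"ty":0,"tz":0,"wx":0,"wy":0,"wz":0},
  ],
)

```text
clock: 12.3
eef_pos: [479.9, -233.7, 37.9]
tcp_rot: [3.134, 0.004, 1.572]
contact_force: [-0.7, -0.4, 3.6]
opening: 0.776
grasp_force: 34.0
```

Call:
arm_command(
  deltas=[
    {"hand":60,"tx":0,"ty":0,"tz":0,"wx":0,"wy":0,"wz":0},
    {"hand":60,"tx":0,"ty":0,"tz":0,"wx":0,"wy":0,"wz":0},
  ],
)

```text
clock: 12.55
eef_pos: [479.9, -233.7, 37.9]
tcp_rot: [3.134, 0.004, 1.572]
contact_force: [-2.4, -0.3, 6.3]
opening: 0.775
grasp_force: 34.2
```

Call:
arm_command(
  deltas=[
    {"hand":60,"tx":0,"ty":0,"tz":-10,"wx":0,"wy":0,"wz":0},
    {"hand":60,"tx":0,"ty":0,"tz":-38,"wx":0,"wy":0,"wz":0},
    {"hand":60,"tx":0,"ty":0,"tz":-38,"wx":0,"wy":0,"wz":0},
    {"hand":60,"tx":0,"ty":0,"tz":-38,"wx":0,"wy":0,"wz":0},
    {"hand":60,"tx":0,"ty":0,"tz":0,"wx":0,"wy":0,"wz":0},
  ],
)

```text
clock: 13.18
eef_pos: [480.5, -233.9, 164.6]
tcp_rot: [3.129, 0.006, 1.572]
contact_force: [0.6, 0.3, -2.0]
opening: 0.776
grasp_force: 34.4
```

Run:
```python
from h import *
plan([499.5,201,160],Rt(90),12);print(r.sense()['grasp_force'],r.sense()['opening'])
```

```text
step mm 36.3 deg 0.1
{'tx': 36.0, 'ty': 2.0, 'wx': 0.001, 'wy': 0.001}
{'tx': 36.0, 'ty': 1.0, 'wx': 0.001, 'wy': 0.001}
{'tx': 37.0, 'ty': 2.0, 'tz': 1.0, 'wx': 0.001, 'wy': 0.001}
{'tx': 36.0, 'ty': 1.0, 'wx': 0.001, 'wy': 0.001}
{'tx': 36.0, 'ty': 2.0, 'wx': 0.001, 'wy': 0.001}
{'tx': 36.0, 'ty': 2.0, 'tz': 1.0, 'wx': 0.001, 'wy': 0.001}
{'tx': 37.0, 'ty': 1.0, 'wx': 0.001, 'wy': 0.001}
{'tx': 36.0, 'ty': 2.0, 'wx': 0.001, 'wy': 0.001}
{'tx': 36.0, 'ty': 2.0, 'tz': 1.0, 'wx': 0.001, 'wy': 0.001}
{'tx': 36.0, 'ty': 1.0, 'wx': 0.001, 'wy': 0.001}
{'tx': 37.0, 'ty': 2.0, 'tz': 1.0, 'wx': 0.001, 'wy': 0.001}
{'tx': 35.9, 'ty': 1.4, 'tz': 0.4, 'wx': 0.001, 'wy': 0.001}
34.36390403736368 0.7761467178965271
```

Call:
arm_command(
  deltas=[
    {"hand":60,"tx":36,"ty":2,"tz":0,"wx":0.001,"wy":0.001,"wz":0},
    {"hand":60,"tx":36,"ty":1,"tz":0,"wx":0.001,"wy":0.001,"wz":0},
    {"hand":60,"tx":37,"ty":2,"tz":1,"wx":0.001,"wy":0.001,"wz":0},
    {"hand":60,"tx":36,"ty":1,"tz":0,"wx":0.001,"wy":0.001,"wz":0},
    {"hand":60,"tx":36,"ty":2,"tz":0,"wx":0.001,"wy":0.001,"wz":0},
    {"hand":60,"tx":36,"ty":2,"tz":1,"wx":0.001,"wy":0.001,"wz":0},
    {"hand":60,"tx":37,"ty":1,"tz":0,"wx":0.001,"wy":0.001,"wz":0},
    {"hand":60,"tx":36,"ty":2,"tz":0,"wx":0.001,"wy":0.001,"wz":0},
  ],
)

```text
clock: 14.18
eef_pos: [490.5, 58.1, 158.4]
tcp_rot: [-3.139, -0.004, 1.572]
contact_force: [-0.3, 0.4, -1.1]
opening: 0.775
grasp_force: 34.3
```

Call:
arm_command(
  deltas=[
    {"hand":60,"tx":36,"ty":2,"tz":1,"wx":0.001,"wy":0.001,"wz":0},
    {"hand":60,"tx":36,"ty":1,"tz":0,"wx":0.001,"wy":0.001,"wz":0},
    {"hand":60,"tx":37,"ty":2,"tz":1,"wx":0.001,"wy":0.001,"wz":0},
    {"hand":60,"tx":36,"ty":1,"tz":0,"wx":0.001,"wy":0.001,"wz":0},
    {"hand":60,"tx":0,"ty":0,"tz":0,"wx":0,"wy":0,"wz":0},
    {"hand":60,"tx":0,"ty":0,"tz":0,"wx":0,"wy":0,"wz":0},
  ],
)

```text
clock: 14.92
eef_pos: [496.5, 201.4, 157.3]
tcp_rot: [-3.135, -0.007, 1.572]
contact_force: [-0.5, 0.6, -1.4]
opening: 0.778
grasp_force: 34.3
```

Run:
```python
from h import *
s=r.sense();print(s['eef_pos'],s['tcp_rot'],s['qpos'].round(2));plan([499.5,201,60],Rt(90),4)
```

```text
[496.45529106 201.35516724 157.3427133 ] [-3.13532225 -0.0074687   1.57248892] [0.38 0.3  1.89 0.01 0.95 0.37]
step mm 24.3 deg 0.1
{'ty': 1.0, 'tz': 24.0, 'wx': -0.002, 'wy': -0.002}
{'ty': 1.0, 'tz': 25.0, 'wx': -0.002, 'wy': -0.002}
{'tx': -1.0, 'ty': 1.0, 'tz': 24.0, 'wx': -0.002, 'wy': -0.002}
{'tx': 0.2, 'ty': 0.4, 'tz': 24.3, 'wx': -0.002, 'wy': -0.002}
```

Call:
arm_command(
  deltas=[
    {"hand":60,"tx":0,"ty":1,"tz":24,"wx":-0.002,"wy":-0.002,"wz":0},
    {"hand":60,"tx":0,"ty":1,"tz":25,"wx":-0.002,"wy":-0.002,"wz":0},
    {"hand":60,"tx":-0.5,"ty":1,"tz":24,"wx":-0.002,"wy":-0.002,"wz":0},
    {"hand":60,"tx":0,"ty":0,"tz":24,"wx":-0.002,"wy":-0.002,"wz":0},
    {"hand":60,"tx":0,"ty":0,"tz":7,"wx":0,"wy":0,"wz":0},
    {"hand":60,"tx":0,"ty":0,"tz":5,"wx":0,"wy":0,"wz":0},
    {"hand":60,"tx":0,"ty":0,"tz":0,"wx":0,"wy":0,"wz":0},
  ],
)

```text
clock: 15.8
eef_pos: [500.4, 201.8, 49.5]
tcp_rot: [3.138, -0.001, 1.572]
contact_force: [0.4, -0.0, -1.2]
opening: 0.775
grasp_force: 34.3
```

Call:
arm_command(
  deltas=[
    {"hand":60,"tx":0,"ty":0,"tz":2,"wx":0,"wy":0,"wz":0},
    {"hand":60,"tx":0,"ty":0,"tz":0,"wx":0,"wy":0,"wz":0},
  ],
)

```text
clock: 16.05
eef_pos: [500.3, 202.1, 47.5]
tcp_rot: [3.138, -0.001, 1.572]
contact_force: [-0.3, -0.7, -1.8]
opening: 0.777
grasp_force: 34.3
```

Call:
arm_command(
  deltas=[
    {"hand":60,"tx":0,"ty":0,"tz":2,"wx":0,"wy":0,"wz":0},
    {"hand":60,"tx":0,"ty":0,"tz":1.5,"wx":0,"wy":0,"wz":0},
    {"hand":60,"tx":0,"ty":0,"tz":0,"wx":0,"wy":0,"wz":0},
  ],
)

```text
clock: 16.42
eef_pos: [500.0, 202.0, 43.5]
tcp_rot: [3.139, -0.0, 1.572]
contact_force: [-0.3, 0.3, -1.4]
opening: 0.778
grasp_force: 34.3
```

Call:
arm_command(
  deltas=[
    {"hand":60,"tx":0,"ty":0,"tz":0.8,"wx":0,"wy":0,"wz":0},
    {"hand":60,"tx":0,"ty":0,"tz":0,"wx":0,"wy":0,"wz":0},
  ],
)

```text
clock: 16.68
eef_pos: [500.1, 202.0, 43.0]
tcp_rot: [3.138, -0.0, 1.572]
contact_force: [-1.5, 1.0, 1.9]
opening: 0.776
grasp_force: 34.6
```

Contact came at the expected height. I release and rise.

Call:
arm_command(
  deltas=[
    {"hand":60,"tx":0,"ty":0,"tz":0.4,"wx":0,"wy":0,"wz":0},
    {"hand":70,"tx":0,"ty":0,"tz":0,"wx":0,"wy":0,"wz":0},
    {"hand":74,"tx":0,"ty":0,"tz":0,"wx":0,"wy":0,"wz":0},
    {"hand":74,"tx":0,"ty":0,"tz":0,"wx":0,"wy":0,"wz":0},
    {"hand":76,"tx":0,"ty":0,"tz":-10,"wx":0,"wy":0,"wz":0},
    {"hand":80,"tx":0,"ty":0,"tz":-30,"wx":0,"wy":0,"wz":0},
    {"hand":80,"tx":0,"ty":0,"tz":-50,"wx":0,"wy":0,"wz":0},
    {"hand":80,"tx":0,"ty":0,"tz":-50,"wx":0,"wy":0,"wz":0},
  ],
)

```text
clock: 17.68
eef_pos: [499.4, 201.8, 184.4]
tcp_rot: [3.138, -0.0, 1.572]
contact_force: [1.1, 0.0, 0.8]
opening: 0.94
grasp_force: 0.0
```

Run:
```python
from h import *
s=r.sense();print(s['eef_pos'],s['contact_force'])
f=grab('scene')['image'][100:220,310:430,::-1]
plan([487,-70,190],Rt(90),8)
cv2.imwrite('pics/s3.png',cv2.resize(f,None,fx=4,fy=4,interpolation=cv2.INTER_CUBIC))
```

```text
[499.38604472 201.80684876 184.40454656] [1.05049267 0.03969344 0.8173093 ]
step mm 34.2 deg 0.1
{'tx': -34.0, 'ty': -2.0, 'wx': 0.001}
{'tx': -34.0, 'ty': -2.0, 'wx': 0.001}
{'tx': -34.0, 'ty': -2.0, 'wx': 0.001}
{'tx': -35.0, 'ty': -2.0, 'wx': 0.001}
{'tx': -34.0, 'ty': -2.0, 'wx': 0.001}
{'tx': -34.0, 'ty': -2.0, 'wx': 0.001}
{'tx': -34.0, 'ty': -2.0, 'wx': 0.001}
{'tx': -34.1, 'ty': -1.9, 'tz': -0.1, 'wx': 0.001}
```

View pics/s3.png

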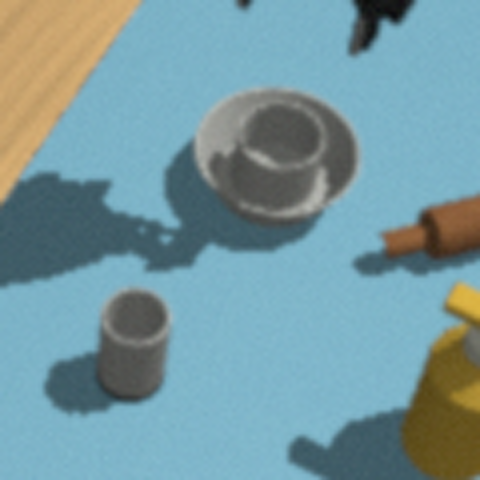

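The scene crop shows the pot seated in the bowl at crop (280,150) and the beaker upright at (133,340). I move over the beaker and measure its rim, and the pot's, from the wrist and top views.

Call:
arm_command(
  deltas=[
    {"hand":85,"tx":-34,"ty":-2,"tz":-1,"wx":0.001,"wy":0,"wz":0},
    {"hand":85,"tx":-34,"ty":-2,"tz":0,"wx":0.001,"wy":0,"wz":0},
    {"hand":85,"tx":-34,"ty":-2,"tz":0,"wx":0,"wy":0,"wz":0},
    {"hand":85,"tx":-35,"ty":-2,"tz":0,"wx":0,"wy":0,"wz":0},
    {"hand":85,"tx":-34,"ty":-2,"tz":0,"wx":0,"wy":0,"wz":0},
    {"hand":85,"tx":-34,"ty":-2,"tz":0,"wx":0,"wy":0,"wz":0},
    {"hand":85,"tx":-34,"ty":-2,"tz":0,"wx":0,"wy":0,"wz":0},
    {"hand":85,"tx":-34,"ty":-2,"tz":0,"wx":0,"wy":0,"wz":0},
  ],
)

```text
clock: 18.73
eef_pos: [483.9, -72.2, 183.9]
tcp_rot: [3.14, -0.0, 1.572]
contact_force: [0.2, -0.2, 0.8]
opening: 0.995
grasp_force: 0.0
```

Call:
arm_command(
  deltas=[
    {"hand":85,"tx":0,"ty":0,"tz":0,"wx":0,"wy":0,"wz":0},
  ],
)

```text
clock: 18.85
eef_pos: [483.8, -72.8, 183.8]
tcp_rot: [3.14, -0.0, 1.569]
contact_force: [-0.2, -0.6, 0.2]
opening: 0.998
grasp_force: 0.0
```

Run:
```python
from h import *
s=r.sense();print(s['eef_pos'],s['tcp_rot'])
f=grab('wrist');t=grab('top');print(proj(f,[487,-12,93]),proj(t,[500,204,75]))
a=f['image'][60:240,220:420,::-1];b=t['image'][140:220,150:240,::-1]
a=cv2.resize(a,(600,540),interpolation=cv2.INTER_CUBIC)
c=fg(f,(220,60,420,240));P=np.array([onz(f,u,v,93)[:2] for u,v in c[:,0].astype(float)],np.float32)
print(cv2.boundingRect(c),cv2.minEnclosingCircle(P),P.min(0),P.max(0))
b=cv2.resize(b,None,fx=2,fy=2,interpolation=cv2.INTER_CUBIC);b=np.vstack([b,np.zeros((540-b.shape[0],b.shape[1],3),np.uint8)])
cv2.imwrite('pics/w4.png',np.hstack([a,b]))
```

```text
[483.84137935 -72.78306496 183.78068089] [ 3.13971481e+00 -3.04663117e-05  1.56919052e+00]
[322.42240053 116.4014004 ] [191.83901699 175.54462329]
(288, 73, 78, 81) ((489.7396240234375, -10.642672538757324), 26.166147232055664) [463.84723  -36.595924] [515.5328    15.333331]
```

View pics/w4.png

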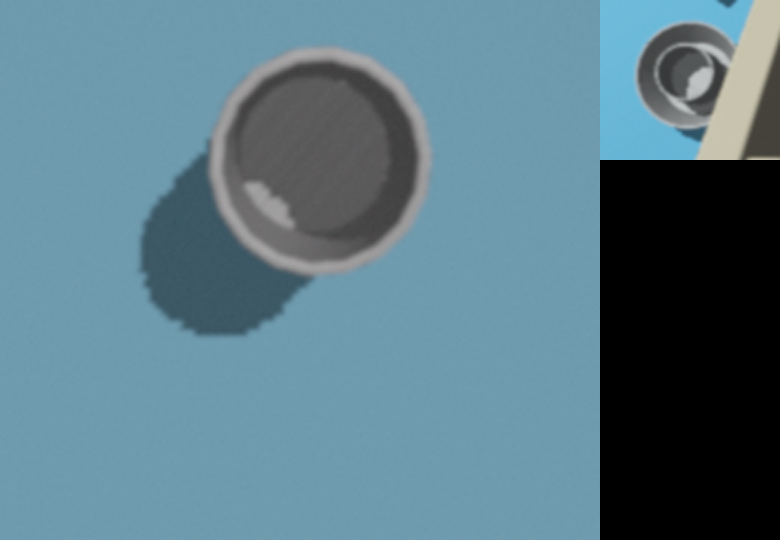

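The wrist crop shows the beaker rim as a circle centred at crop (320,160), which gives (489.5,-10.6). The pot rim in the top view is at about (192.5,176), within 2 mm of the prediction. I grasp the beaker's top.

Call:
arm_command(
  deltas=[
    {"hand":85,"tx":31,"ty":3,"tz":10,"wx":0,"wy":0,"wz":0},
    {"hand":85,"tx":31,"ty":2.5,"tz":10,"wx":0,"wy":0,"wz":0},
    {"hand":85,"tx":0,"ty":0,"tz":25,"wx":0,"wy":0,"wz":0},
    {"hand":85,"tx":0,"ty":0,"tz":0,"wx":0,"wy":0,"wz":0},
    {"hand":85,"tx":0,"ty":0,"tz":0,"wx":0,"wy":0,"wz":0},
  ],
)

```text
clock: 19.58
eef_pos: [489.7, -8.7, 139.0]
tcp_rot: [3.14, -0.0, 1.572]
contact_force: [0.3, 0.8, -0.3]
opening: 0.996
grasp_force: 0.0
```

Run:
```python
from h import *
print(r.sense()['eef_pos']);plan([489.3,-10.7,67],Rt(90),3)
```

```text
[489.68690127  -8.71240403 138.97170908]
step mm 24.0 deg 0.0
{'tx': -1.0, 'tz': 24.0, 'wx': 0.001, 'wz': 0.001}
{'tz': 24.0, 'wx': 0.001, 'wz': 0.001}
{'tx': -1.0, 'ty': -0.4, 'tz': 24.0, 'wx': 0.001, 'wz': 0.001}
```

Call:
arm_command(
  deltas=[
    {"hand":85,"tx":-1,"ty":0,"tz":24,"wx":0,"wy":0,"wz":0},
    {"hand":85,"tx":0,"ty":0,"tz":24,"wx":0,"wy":0,"wz":0},
    {"hand":85,"tx":-1,"ty":-0.4,"tz":24,"wx":0,"wy":0,"wz":0},
    {"hand":75,"tx":0,"ty":0,"tz":0,"wx":0,"wy":0,"wz":0},
    {"hand":60,"tx":0,"ty":0,"tz":0,"wx":0,"wy":0,"wz":0},
    {"hand":52,"tx":0,"ty":0,"tz":0,"wx":0,"wy":0,"wz":0},
    {"hand":42,"tx":0,"ty":0,"tz":0,"wx":0,"wy":0,"wz":0},
    {"hand":42,"tx":0,"ty":0,"tz":0,"wx":0,"wy":0,"wz":0},
  ],
)

```text
clock: 20.58
eef_pos: [490.1, -11.1, 67.7]
tcp_rot: [3.138, -0.0, 1.572]
contact_force: [-1.4, 0.2, 7.2]
opening: 0.571
grasp_force: 29.7
```

Call:
arm_command(
  deltas=[
    {"hand":42,"tx":0,"ty":0,"tz":0,"wx":0,"wy":0,"wz":0},
    {"hand":42,"tx":0,"ty":0,"tz":0,"wx":0,"wy":0,"wz":0},
    {"hand":42,"tx":0,"ty":0,"tz":0,"wx":0,"wy":0,"wz":0},
  ],
)

```text
clock: 20.95
eef_pos: [490.1, -11.1, 67.7]
tcp_rot: [3.138, -0.0, 1.572]
contact_force: [-0.8, -0.2, 6.6]
opening: 0.569
grasp_force: 29.7
```

Call:
arm_command(
  deltas=[
    {"hand":42,"tx":0,"ty":0,"tz":-10,"wx":0,"wy":0,"wz":0},
    {"hand":42,"tx":0,"ty":0,"tz":-40,"wx":0,"wy":0,"wz":0},
    {"hand":42,"tx":0,"ty":0,"tz":-45,"wx":0,"wy":0,"wz":0},
    {"hand":42,"tx":35,"ty":2,"tz":0,"wx":0,"wy":0,"wz":0},
    {"hand":42,"tx":35,"ty":2,"tz":0,"wx":0,"wy":0,"wz":0},
    {"hand":42,"tx":35,"ty":2,"tz":0,"wx":0,"wy":0,"wz":0},
    {"hand":42,"tx":35,"ty":2,"tz":0,"wx":0,"wy":0,"wz":0},
    {"hand":42,"tx":0,"ty":0,"tz":0,"wx":0,"wy":0,"wz":0},
  ],
)

```text
clock: 21.95
eef_pos: [497.1, 130.8, 162.2]
tcp_rot: [3.139, -0.001, 1.574]
contact_force: [0.4, 0.2, -0.3]
opening: 0.571
grasp_force: 31.5
```

Run:
```python
from h import *
s=r.sense();print(s['eef_pos'],s['tcp_rot'],s['opening'])
f=grab('wrist','w5');u,v=proj(f,[500,204,75]);print(u,v)
u,v=int(u),int(v);x0,y0=max(0,u-100),max(0,v-100);print(x0,y0)
cv2.imwrite('pics/w5c.png',cv2.resize(f['image'][y0:y0+200,x0:x0+200,::-1],None,fx=3,fy=3,interpolation=cv2.INTER_CUBIC))
```

```text
[497.06485611 130.77798789 162.24585094] [ 3.13928013e+00 -1.00609657e-03  1.57438331e+00] 0.5705316134449914
322.72619756324406 97.11146876689196
222 0
```

View pics/w5c.png

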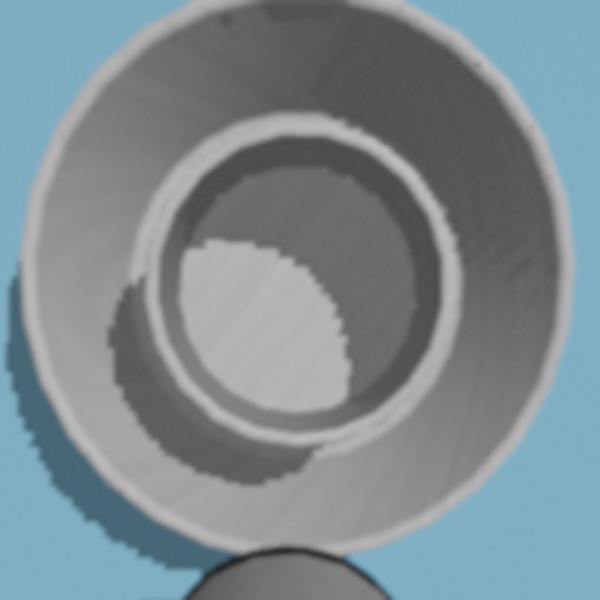

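The wrist crop shows the pot's inner rim centred at crop (300,284), pixel (322,95), so the pot is at about (499.5,205). The beaker's end shows at the bottom of the crop. That was my tenth picture, so from here I use numbers only.

Call:
arm_command(
  deltas=[
    {"hand":42,"tx":25,"ty":1,"tz":0,"wx":0,"wy":0,"wz":0},
    {"hand":42,"tx":25,"ty":1,"tz":0,"wx":0,"wy":0,"wz":0},
    {"hand":42,"tx":24,"ty":0.5,"tz":0,"wx":0,"wy":0,"wz":0},
    {"hand":42,"tx":0,"ty":0,"tz":0,"wx":0,"wy":0,"wz":0},
    {"hand":42,"tx":0,"ty":0,"tz":20,"wx":0,"wy":0,"wz":0},
    {"hand":42,"tx":0,"ty":0,"tz":0,"wx":0,"wy":0,"wz":0},
    {"hand":42,"tx":0,"ty":0,"tz":0,"wx":0,"wy":0,"wz":0},
  ],
)

```text
clock: 22.88
eef_pos: [499.5, 202.1, 141.9]
tcp_rot: [3.14, -0.0, 1.571]
contact_force: [-0.3, -0.1, -0.4]
opening: 0.566
grasp_force: 31.5
```

Run:
```python
from h import *
s=r.sense();print(s['eef_pos'],s['tcp_rot']);plan([499.7,204.6,90],Rt(90),4)
```

```text
[499.45820021 202.10172963 141.94060086] [ 3.14034352e+00 -2.35190077e-04  1.57104989e+00]
step mm 13.0 deg 0.0
{'tx': 1.0, 'tz': 13.0}
{'tz': 13.0}
{'tx': 1.0, 'tz': 13.0}
{'tx': 0.5, 'ty': 0.2, 'tz': 12.9}
```

Call:
arm_command(
  deltas=[
    {"hand":42,"tx":1.5,"ty":0,"tz":5,"wx":0,"wy":0,"wz":0},
    {"hand":42,"tx":1,"ty":0.2,"tz":8,"wx":0,"wy":0,"wz":0},
    {"hand":42,"tx":0,"ty":0,"tz":10,"wx":0,"wy":0,"wz":0},
    {"hand":42,"tx":0,"ty":0,"tz":10,"wx":0,"wy":0,"wz":0},
    {"hand":42,"tx":0,"ty":0,"tz":10,"wx":0,"wy":0,"wz":0},
    {"hand":42,"tx":0,"ty":0,"tz":9,"wx":0,"wy":0,"wz":0},
    {"hand":42,"tx":0,"ty":0,"tz":7,"wx":0,"wy":0,"wz":0},
    {"hand":42,"tx":0,"ty":0,"tz":0,"wx":0,"wy":0,"wz":0},
  ],
)

```text
clock: 23.88
eef_pos: [499.2, 205.3, 81.9]
tcp_rot: [3.141, -0.0, 1.572]
contact_force: [-0.6, 0.3, -0.6]
opening: 0.568
grasp_force: 31.5
```

Call:
arm_command(
  deltas=[
    {"hand":42,"tx":0,"ty":0,"tz":2,"wx":0,"wy":0,"wz":0},
    {"hand":42,"tx":0,"ty":0,"tz":0,"wx":0,"wy":0,"wz":0},
  ],
)

```text
clock: 24.12
eef_pos: [499.7, 205.5, 80.6]
tcp_rot: [3.14, -0.001, 1.572]
contact_force: [-0.2, 0.3, -0.4]
opening: 0.566
grasp_force: 31.5
```

Call:
arm_command(
  deltas=[
    {"hand":42,"tx":-0.4,"ty":0,"tz":1.2,"wx":0,"wy":0,"wz":0},
    {"hand":42,"tx":0,"ty":0,"tz":1.2,"wx":0,"wy":0,"wz":0},
    {"hand":42,"tx":0,"ty":0,"tz":0,"wx":0,"wy":0,"wz":0},
  ],
)

```text
clock: 24.5
eef_pos: [499.5, 205.0, 78.0]
tcp_rot: [3.14, -0.0, 1.572]
contact_force: [-0.1, -0.5, -0.1]
opening: 0.567
grasp_force: 31.5
```

Call:
arm_command(
  deltas=[
    {"hand":42,"tx":0,"ty":0,"tz":0.7,"wx":0,"wy":0,"wz":0},
    {"hand":42,"tx":0,"ty":0,"tz":0,"wx":0,"wy":0,"wz":0},
  ],
)

```text
clock: 24.75
eef_pos: [499.7, 205.1, 77.7]
tcp_rot: [3.14, -0.0, 1.572]
contact_force: [-0.4, -0.2, 3.4]
opening: 0.572
grasp_force: 31.9
```

Contact came at exactly the predicted height. I release, rise and move aside.

Call:
arm_command(
  deltas=[
    {"hand":42,"tx":0,"ty":0,"tz":0.3,"wx":0,"wy":0,"wz":0},
    {"hand":53,"tx":0,"ty":0,"tz":0,"wx":0,"wy":0,"wz":0},
    {"hand":65,"tx":0,"ty":0,"tz":0,"wx":0,"wy":0,"wz":0},
    {"hand":75,"tx":0,"ty":0,"tz":0,"wx":0,"wy":0,"wz":0},
    {"hand":75,"tx":0,"ty":0,"tz":-10,"wx":0,"wy":0,"wz":0},
    {"hand":80,"tx":0,"ty":0,"tz":-40,"wx":0,"wy":0,"wz":0},
    {"hand":80,"tx":0,"ty":0,"tz":-50,"wx":0,"wy":0,"wz":0},
    {"hand":80,"tx":-40,"ty":0,"tz":-20,"wx":0,"wy":0,"wz":0},
  ],
)

```text
clock: 25.75
eef_pos: [501.2, 166.6, 200.8]
tcp_rot: [3.135, -0.003, 1.574]
contact_force: [-0.1, -0.2, -0.5]
opening: 0.94
grasp_force: 0.0
```

Call:
arm_command(
  deltas=[
    {"hand":80,"tx":-40,"ty":0,"tz":0,"wx":0,"wy":0,"wz":0},
    {"hand":80,"tx":0,"ty":0,"tz":0,"wx":0,"wy":0,"wz":0},
    {"hand":80,"tx":0,"ty":0,"tz":0,"wx":0,"wy":0,"wz":0},
  ],
)

```text
clock: 26.12
eef_pos: [499.7, 125.3, 197.4]
tcp_rot: [3.14, -0.001, 1.571]
contact_force: [0.2, 0.2, -0.7]
opening: 0.934
grasp_force: 0.0
```

Run:
```python
from h import *
s=r.sense();print(s['eef_pos'],s['contact_force'])
f=grab('wrist')
im=cv2.cvtColor(f['image'],cv2.COLOR_RGB2GRAY)
for n,z,rad in(('beaker',103,25),('pot',75,34),('bowl',58,65)):
    u,v=proj(f,[499.5,205,z]);k=f['mtx'][0,0]*rad/(ray(f,0,0)[0][2]-z)
    y0,x0=max(0,int(v-k*1.3)),max(0,int(u-k*1.3));sub=cv2.medianBlur(im,3)[y0:int(v+k*1.3),x0:int(u+k*1.3)]
    h=cv2.HoughCircles(sub,cv2.HOUGH_GRADIENT,1,200,param1=80,param2=15,minRadius=int(k*.93),maxRadius=int(k*1.07))
    print(n,(u,v,k),None if h is None else (h[0,0]+[x0,y0,0],onz(f,h[0,0,0]+x0,h[0,0,1]+y0,z)))
```

```text
[499.65866068 125.25503126 197.43358221] [ 0.23870822  0.16094298 -0.73527371]
beaker (np.float64(317.6222697593106), np.float64(86.99281958286645), np.float64(35.65094039793177)) (array([317.5       ,  84.5       ,  37.40000153]), array([499.41965807, 206.57325579, 103.        ]))
pot (np.float64(317.5387119459199), np.float64(88.53427018527378), np.float64(43.369720065000934)) (array([320.5       ,  88.5       ,  45.40000153]), array([501.70710786, 205.02221991,  75.        ]))
bowl (np.float64(317.496142373828), np.float64(89.31958145519033), np.float64(77.92121485368737)) (array([311.5       ,  84.5       ,  82.40000153]), array([494.76214051, 208.62911631,  58.        ]))
```

The beaker, pot and bowl rims are concentric at the nested heights, and nothing is being touched. I hand in.

```bash
python3 -c "
from rig import r
print(r.sign_off())"
```

```text
the job is handed in; nothing more can be done
None
```

I stood the beaker up, set the pot down in the bowl and then the beaker in the pot, and handed the job in at about 26 s; the last check put the beaker and pot rims about 3 mm apart, but the hand-in returned no verdict.

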